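# Start the toaster through the hatch in the counter glass

## Task

Start the toaster that stands behind the counter glass: reach in through the hatch in the glass and press the toaster's lever all the way down with the fingertips until it catches and stays down, then draw the hand back out. Do not touch the glass, its edging or its posts on the way in or out, and do not pick up or disturb the jam jar, the mug or the tongs.

Things in the scene. Friction and masses are not known exactly. Their poses are not given: they have to be found in the camera images.
- toaster: steel two-slot toaster with black end cheeks, 280 (x) x 200 (y) x 180 mm high, fixed on the counter. Origin: centre of its underside, on the counter; x runs along the slots, and the end with the lever is its -x end (end face at x = -140 mm), which looks roughly towards the robot; z up. Two slices of bread stick up out of the slots as far as 36 mm above the top, and sink with the lever.
- pad_top (a point): the toaster's lever: centre of the upper face of its black thumb paddle (red inlay), the place to press. The paddle is 40 (x) x 56 (y) x 14 mm on a 9 mm stem; axes as the toaster's; the point is 32 mm out from the toaster's end face, 150 mm above the counter with the lever up, 110 mm when down. It lies 20 to 33 mm (up) or 53 to 66 mm (down) square behind the hatch's plane.
- lever (a joint): travel of the lever in m: 0 = up, 0.040 = fully down against its stop. It resists with about 10 N at first and less and less towards the bottom; let go before about 0.034 it goes back up to 0, past that it catches and stays down by itself.
- guard: stand of the counter glass, fixed; it carries the glass. Two upright steel posts 20 mm thick with 70 mm round feet at y = -168 and 168 mm, x = 0; their clamps rise 8 mm from the pane's middle plane. Origin: on the counter straight below the hatch's centre; z up, x towards the toaster.
- glass: clear sloping pane, 240 (x) x 370 (y) x 6 mm, framed in 12 mm thick steel channel. In its middle the hatch: free opening x = -75 to 75, y = -140 to 140 mm, with black edging 8 mm wide, 10 mm thick. Origin: centre of the hatch, 164 mm above the counter. x points up the slope, away from the robot; y across; z is the outward normal, up and towards the robot, 35 degrees from vertical.
- jam_jar: bystander: amber glass jam jar with a red cap, 62 mm across, 85 mm high, loose on the counter on the robot's side of the glass. Origin: centre of its underside.
- mug: bystander: blue mug, 80 mm across, 90 mm high, with a handle, loose on the counter on the robot's side of the glass. Origin: centre of its underside.
- tongs: bystander: wooden toast tongs lying on the counter in front of the glass, about 195 mm long, 50 mm wide, 14 mm high, loose. Origin: centre of the underside; x along the tongs.

How it is judged:
On the way:
1. the lever goes fully down (value of joint lever above 0.0375 m), for 0.2 s.
At the end, for the whole second after the job is handed in: The lever is caught at the bottom (travel over 37.5 mm of 40) and stays there by itself, and the jar, the mug and the tongs are within 10 mm of where they started (value of joint lever above 0.0375 m and velocity of joint lever between -0.01 and 0.01 m/s and distance of each of jam_jar, mug, tongs from where it was at the start of the episode below 0.01 m); the robot touches nothing.
It fails at once if the robot touches the glass, its edging or its posts (contact force between any of the fingers, the arm and guard above 0.3 N).
It fails at once if the toaster or its lever is touched otherwise than with the fingers reaching through the hatch ((contact force between the fingers and toaster above 0.5 N and (x of the grasp point in the frame of glass above 0.075 m or x of the grasp point in the frame of glass below -0.075 m or y of the grasp point in the frame of glass above 0.14 m or y of the grasp point in the frame of glass below -0.14 m)) or contact force between the arm and toaster above 0.5 N).
It fails at once if the jam jar, the mug or the tongs are lifted, shifted more than 10 mm or tipped (distance of any of jam_jar, mug, tongs from where it was at the start of the episode above 0.01 m or angle between any of jam_jar, mug's own z axis and vertical above 0.2 rad).
It also fails if it takes over 40 s, if anything falls off the work surface, if the arm or the gripper's body presses on something with over 40 N, if the wrist force passes 120 N, or if a joint passes its speed limit or range.

## Robot

A 6-joint arm with a two-finger parallel gripper is mounted at the origin on the work surface. World frame = base frame: x ahead of the robot, y to its left, z up, the work surface at z = 0. Lengths are in m, angles in rad, forces in N, time in s.
With the tool pointing down it reaches from about 0.375 to 0.975 m from the base axis. Payload 3.8 kg.
Tool frame: the origin (TCP) lies midway between the tips of the shut fingers; the grasp point (between the pads) lies 19 mm behind it; z points along the fingers, y is the direction in which the jaws open and shut (so a half turn about z gives the same grasp; the last joint's range is limited). The gripper opens to 85 mm and grips with 20 to 120 N. Pads are 22 mm wide; open, the fingers measure 114 mm over their backs; the gripper's body (76 mm by 85 mm) begins 54 mm behind the grasp point. The pads swing forward as they close: fully open they stand 13 mm farther back than shut.
Start: joints at [1.205, 0.264, 1.604, -0, 1.274, -0.037], TCP at [0.218, 0.639, 0.231] pointing down, gripper open.
Joint ranges: [-2.63, 2.63], [-0.94, 2.18], [0.31, 2.57], [-1.31, 4.45], [0, 2.66], [-2.55, 2.55]. Speed limits (rad/s): [2.57, 2.57, 3.14, 3.14, 3.14, 3.14].

## Interface

Orientations are given as a rotation vector (axis times angle).
In Python, from workcell import bot gives the robot as it stands.
- The arm moves only by the tool drive_tool, never from a script. Its argument "deltas" is a list of rows, each an object with "hand": the opening, from 0 (shut) to 1 (fully open); "offset": the shift along the world's x, y, z in cm, a list of three; "angular": the turn, a rotation vector about the world's x, y, z in degrees, a list of three. A call has 1 to 8 rows; each row is the pose to reach, as a shift and turn from the pose commanded when the call began; what a row does not reach only later rows make up. A row lasts 1/8 s, in which the tool goes at most 62.5 mm and 10.7 degrees, less where a joint would pass 70% of its speed; a pose out of reach is approached as far as the arm can. A call with a gripper value outside its range is refused whole. The fingers move at their own pace and stop on an object; "force" is the grip in N (left out, the last holds). Time passes only in rows, so rows that repeat a pose let the fingers close. It gives the time, the measured TCP pose, the force and the opening at its end, in the units of the state.
- bot.read_state(): the state, without advancing time (a new reading comes with each control period).
- bot.read_camera(name): name is "scene" or "top" or "wrist"; returns a dict with "frame" (384x512x3 uint8, blue, green, red), "mtx" (3x3 intrinsics, pixels), "k1" (the pictures are not rectified: a ray, as slopes to the right and down, at radius r is drawn at 1 + k1 r^2 times it, then the intrinsics apply), "R" (3x3) and "t" (3): a world point X has camera coordinates R X + t. Camera axes: x right, y down, z forward; pixel columns grow to the right and rows downward; lengths in m; the calibration is good to about 2 mm. A picture is of the moment at which its call begins. There is no depth.
- bot.finish_job(): hands the job in, once; it reports no verdict.
The state is a dict: "time": time; "q": joint angles; "joint_vel": joint speeds; "joint_torque": joint torques, N m; "tool_pos": TCP position; "tcp_rot": TCP orientation; "wrist_force": force on the tool from outside, world axes, zero at the start; "torque": the same for the moment, N m; "width": opening from 0.0 (shut) to 1.0 (fully open).
Only numpy, scipy, OpenCV 4.12 (cv2) and the standard library are available. Lean on these libraries where they do the work, as an engineer would, in place of code of your own. Each camera call takes 0.05 s, during which the arm holds its last target. There are 200 camera calls.

## Working session

There is one attempt and no reset: what is moved stays moved. The work goes in short steps, Python scripts to look and compute and a tool call to move; the robot and the scene stay as the last step left them, time stands still between calls to the robot, and variables do not carry over. Pictures are saved under pics/ and viewed, about 8 in all and at most 12, crops included, and the job is handed in when it is done.

Besides the shell and the picture viewer there is one more tool, called in YAML: its name, and indented under it one key for each argument. drive_tool: Moves the arm, as the interface text tells. Its arguments: {"type":"object","properties":{"deltas":{"type":"array"},"force":{"type":"number"}},"required":["deltas"]}

```bash
mkdir -p pics
cat > h.py <<'E'
import numpy as np, cv2
from workcell import bot
from scipy.spatial.transform import Rotation as Rot
def proj(c,X):
    p=np.atleast_2d(X)@np.array(c["R"]).T+np.array(c["t"]); s=p[:,:2]/p[:,2:]
    s=s*(1+c["k1"]*(s**2).sum(1,keepdims=True)); m=np.array(c["mtx"])
    return s*[m[0,0],m[1,1]]+m[:2,2]
E
python3 - <<'E'
from h import *
import pickle
d={n:bot.read_camera(n) for n in("scene","top")}
pickle.dump(d,open("cam.pkl","wb"))
for n,c in d.items():
    cv2.imwrite(f"pics/{n}0.png",cv2.resize(c["frame"],(800,600),interpolation=cv2.INTER_CUBIC))
    R=np.array(c["R"]);print(n,-R.T@c["t"],R[2],c["mtx"][0],c["k1"])
print(bot.read_state())
E
```

```text
scene [0.38562055 0.26853293 1.13313801] [ 0.16021553 -0.26956713 -0.94956018] [391.24311488   0.         259.72894588] -0.0496791870693207
top [ 0.36006799 -0.01413439  1.1126888 ] [ 0.20597809  0.001935   -0.97855469] [406.73927177   0.         254.31729187] 0.02315992128617014
{'time': 0.1, 'q': array([ 1.20511247e+00,  2.64701082e-01,  1.60524264e+00,  4.72486236e-06,
        1.27370279e+00, -3.68769890e-02]), 'joint_vel': array([ 0.00060128, -0.00082532, -0.00155214, -0.00116086, -0.00187408,
       -0.00096764]), 'joint_torque': array([ 7.37783084e-04, -5.16708183e+01, -3.68588412e+01, -1.98600782e-05,
        6.25641493e-03, -3.15124524e-06]), 'tool_pos': array([0.21771531, 0.63822448, 0.23006804]), 'tcp_rot': array([-0.51409907, -3.09882058,  0.00315922]), 'wrist_force': array([ 0.00652969,  0.28681687, -0.66245148]), 'torque': array([-0.06083286, -0.00580394, -0.01825846]), 'width': 1.0002238352730088}
```

View pics/scene0.png

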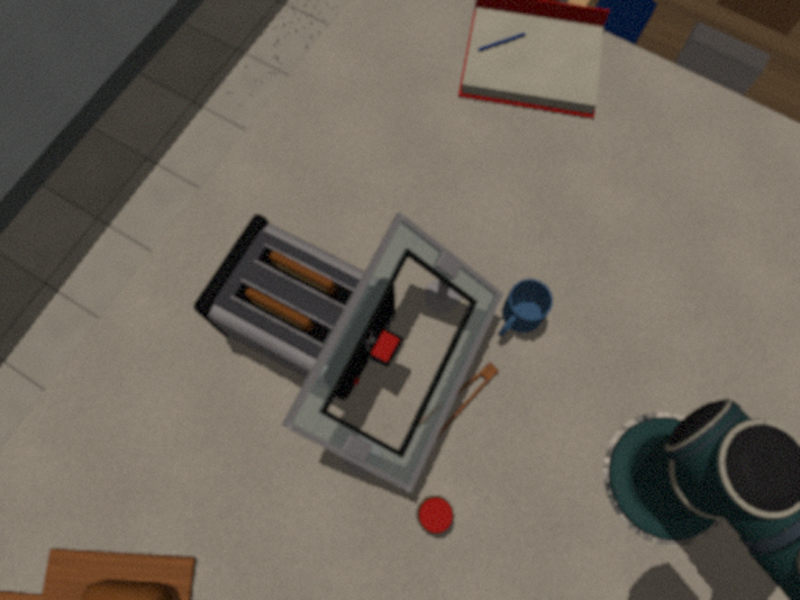

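View pics/top0.png

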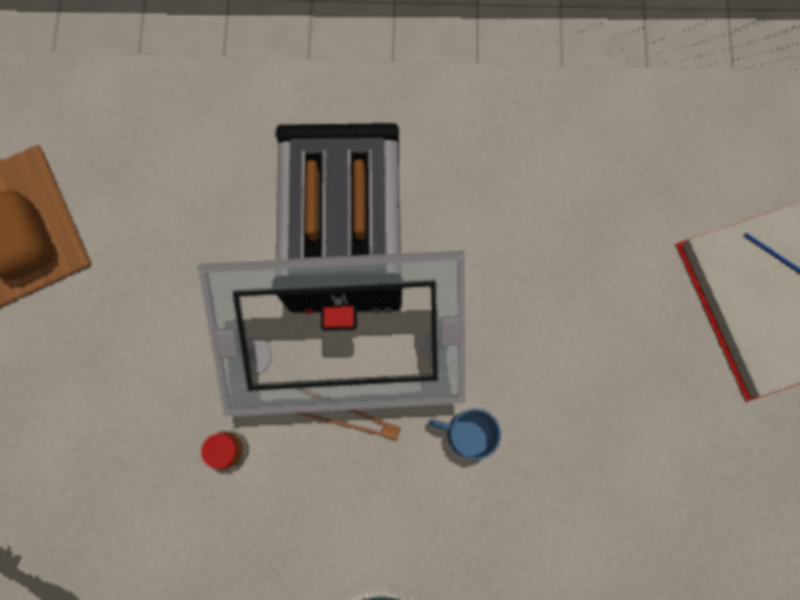

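Both views show the toaster, the sloping pane with its black hatch edging, the red paddle (scene about (385,346), top about (339,317)), the jar, the mug and the tongs. I'll take an enlarged crop next.

Run:
```python
from h import *
import pickle
d=pickle.load(open("cam.pkl","rb"))
a=d["scene"]["frame"][150:310,190:330]; b=d["top"]["frame"][170:270,130:300]
cv2.imwrite("pics/a.png",cv2.resize(a,None,fx=3.75,fy=3.75,interpolation=cv2.INTER_CUBIC))
cv2.imwrite("pics/b.png",cv2.resize(b,None,fx=4.5,fy=4.5,interpolation=cv2.INTER_CUBIC))
```

```text
(no output)
```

View pics/a.png

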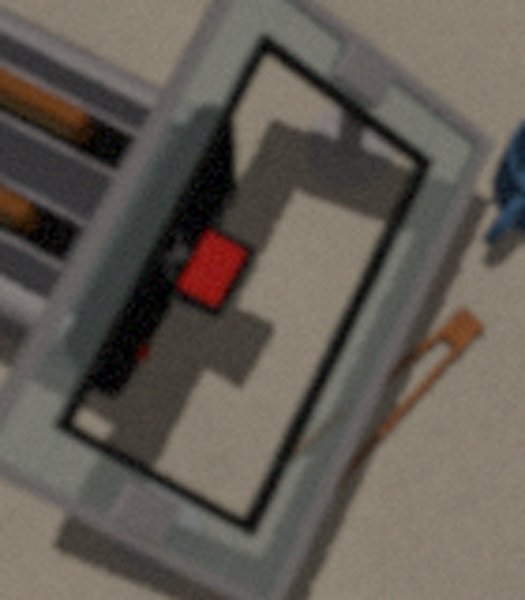

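View pics/b.png

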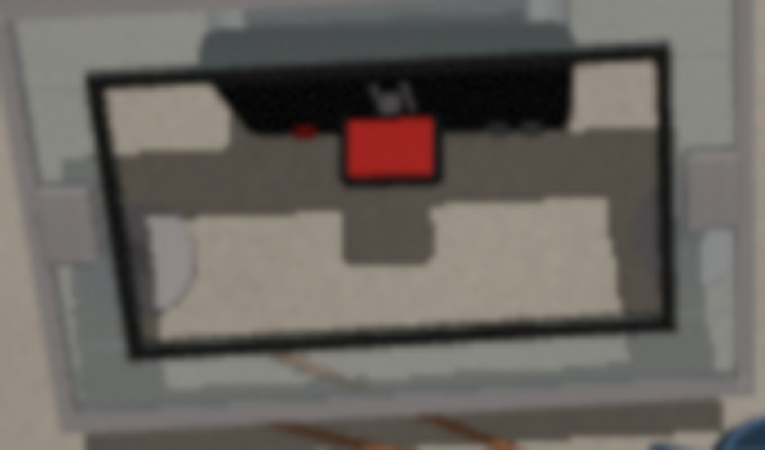

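```bash
cat > fit.py <<'E'
from h import *
import pickle
from scipy.optimize import least_squares
d=pickle.load(open("cam.pkl","rb")); S,T=d["scene"],d["top"]
cs=lambda p:(np.array(p)+.5)/3.75-.5+[190,150]
ct=lambda p:(np.array(p)+.5)/4.5-.5+[130,170]
full=lambda p:(np.array(p)+.5)/1.5625-.5
K=np.array([[83,148],[83,-148],[-83,-148],[-83,148]])/1000
K=np.c_[K,np.full(4,.005)]
ps=cs([(60,428),(266,38),(430,160),(250,532)]); pt=ct([(88,73),(668,43),(674,328),(131,358)])
def G(p): # guard->world, glass->world
    Rz=Rot.from_euler("z",p[2]).as_matrix()
    Rg=Rz@Rot.from_euler("y",-35,degrees=True).as_matrix()
    return Rz,Rg,np.array([p[0],p[1],.164])
def res(p):
    _,R,o=G(p);X=K@R.T+o
    return np.r_[proj(S,X)-ps,proj(T,X)-pt].ravel()
r=least_squares(res,[.5,.05,0]);print("guard",r.x,"res",r.fun.round(1))
_,Rg,og=G(r.x)
def tri(a,b,z=None):
    f=lambda X:np.r_[(proj(S,X)-a).ravel(),(proj(T,X)-b).ravel()]
    s=least_squares(f,[.5,.05,.1]);return s.x,s.fun.round(1)
def onz(c,p,z):
    return np.r_[least_squares(lambda X:(proj(c,np.r_[X,z])-p).ravel(),[.5,.05]).x,z]
P,f=tri(cs((212,270)),ct((391,149)));print("pad",P,f)
P=(onz(S,cs((212,270)),.15)+onz(T,ct((391,149)),.15))/2
print("pad z=.15",onz(S,cs((212,270)),.15),onz(T,ct((391,149)),.15)); print("in glass",(P-og)@Rg, "down",(P-[0,0,.04]-og)@Rg)
a,b=onz(T,full((277,126)),.18),onz(T,full((398,125)),.18); print("toaster far",a,b,np.linalg.norm(a-b))
print("jar",onz(S,full((436,515)),.085),onz(T,full((221,451)),.085))
print("mug",onz(S,full((527,304)),.09),onz(T,full((474,434)),.09))
E
python3 fit.py
```

```text
guard [0.50711994 0.07542354 0.08044262] res [-1.3 -0.4 -0.5 -1.8  0.6 -0.4  0.6  0.8 -1.3  0.2  0.7  0.1  0.6  0.5
 -0.9  0.4]
pad [0.53950485 0.07888961 0.1422813 ] [-0. -0. -0.  0.]
pad z=.15 [0.53824187 0.08037536 0.15      ] [0.53813374 0.07814518 0.15      ]
in glass [ 0.01758949  0.00132784 -0.02940714] down [-0.00535357  0.00132784 -0.06217322]
toaster far [0.83819945 0.18679858 0.18      ] [ 0.84562877 -0.00516468  0.18      ] 0.1921069762033476
jar [0.33095719 0.26614087 0.085     ] [0.3315615  0.25870322 0.085     ]
mug [ 0.36895611 -0.1279678   0.09      ] [ 0.36786905 -0.13789327  0.09      ]
```

Run:
```python
from h import *
s=bot.read_state();R0=Rot.from_rotvec(s["tcp_rot"]).as_matrix()
for psi in(.08,):
  z=np.array([np.sin(.611)*np.cos(psi),np.sin(.611)*np.sin(psi),-np.cos(.611)]);y=np.array([-np.sin(psi),np.cos(psi),0])
  Rt=np.c_[np.cross(y,z),y,z]
  print(R0.round(2),Rt.round(2),Rot.from_matrix(Rt@R0.T).as_rotvec(degrees=True))
```

```text
[[-0.95  0.32 -0.  ]
 [ 0.32  0.95 -0.  ]
 [ 0.   -0.   -1.  ]] [[-0.82 -0.08  0.57]
 [-0.07  1.    0.05]
 [-0.57  0.   -0.82]] [ -4.26037106 -34.99363393  22.72141512]
```

drive_tool:
  deltas:
    - {"hand": 0,"offset": [2,-3,5],"angular": [0,0,0]}
    - {"hand": 0,"offset": [6,-10,9],"angular": [0,0,6]}
    - {"hand": 0,"offset": [10,-16,10],"angular": [0,0,12]}
    - {"hand": 0,"offset": [14,-22,10],"angular": [0,0,22]}
    - {"hand": 0,"offset": [17,-28,10],"angular": [-1,-9,22.7]}
    - {"hand": 0,"offset": [20,-34,10],"angular": [-2,-17,22.7]}
    - {"hand": 0,"offset": [22,-40,10],"angular": [-3,-26,22.7]}
    - {"hand": 0,"offset": [22,-46,10],"angular": [-4.3,-35,22.7]}
  force: 60

```text
time: 1.1
tool_pos: [0.4292, 0.2267, 0.3317]
tcp_rot: [-0.102, 2.523, 0.033]
wrist_force: [-0.5, 0.1, 1.1]
width: 0.0
```

drive_tool:
  deltas:
    - {"hand": 0,"offset": [0,-6,0],"angular": [0,0,0]}
    - {"hand": 0,"offset": [0,-10.5,0],"angular": [0,0,0]}
    - {"hand": 0,"offset": [0,-10.5,0],"angular": [0,0,0]}
    - {"hand": 0,"offset": [0,-10.5,0],"angular": [0,0,0]}

```text
time: 1.6
tool_pos: [0.4285, 0.1231, 0.3311]
tcp_rot: [-0.1, 2.529, 0.034]
wrist_force: [-0.4, 0.4, 0.2]
width: 0.002
```

```bash
cat > st.py <<'E'
from h import *
import sys
s=bot.read_state();R=Rot.from_rotvec(s["tcp_rot"]).as_matrix()
print(s["time"],s["tool_pos"],"zaxis",R[:,2].round(3),"yaxis",R[:,1].round(3),"F",s["wrist_force"].round(1),s["q"].round(2),"w",s["width"])
c=Rot.from_euler("z",.0804).as_matrix()@Rot.from_euler("y",-35,degrees=True).as_matrix()
print("tcp in glass",((s["tool_pos"]-[.5071,.0754,.164])@c).round(4))
if len(sys.argv)>1:
    f={n:bot.read_camera(n) for n in("wrist","top")}
    W=f["wrist"]["frame"];X=[s["tool_pos"],[.538,.079,.15]]
    print(proj(f["wrist"],X),proj(f["top"],X))
    b=f["top"]["frame"][160:280,120:310]
    cv2.imwrite(f"pics/{sys.argv[1]}.png",np.vstack([cv2.resize(W,(420,315)),cv2.resize(b,(420,265),interpolation=cv2.INTER_CUBIC)]))
E
python3 st.py w1
```

```text
1.6 [0.42848629 0.12313624 0.33107064] zaxis [ 0.572  0.047 -0.819] yaxis [-0.079  0.997  0.002] F [-0.4  0.4  0.2] [ 0.34 -0.66  2.3  -0.18  0.91 -1.24] w 0.002229648919484911
tcp in glass [0.0348 0.0539 0.1796]
[[252.17649355 254.07324344]
 [202.50857658 150.88655764]] [[182.08960606 240.96478815]
 [216.14223474 202.76737706]]
```

View pics/w1.png

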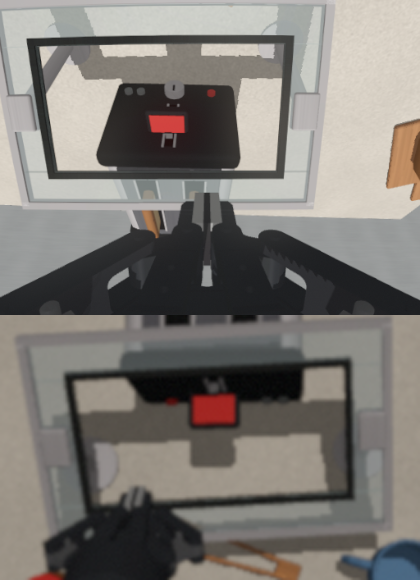

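The wrist view confirms the paddle: it's at full-frame (205,151), against a predicted (202.5,151). The fingers are shut and clear of everything, so I'll approach along the hatch normal.

drive_tool:
  deltas:
    - {"hand": 0,"offset": [2.4,-2.5,-2.4],"angular": [0,0,0]}
    - {"hand": 0,"offset": [4.8,-4.9,-4.8],"angular": [0,0,0]}
    - {"hand": 0,"offset": [4.8,-4.9,-4.8],"angular": [0,0,0]}
    - {"hand": 0,"offset": [6.5,-4.7,-7.2],"angular": [0,0,0]}
    - {"hand": 0,"offset": [8.2,-4.6,-9.7],"angular": [0,0,0]}
    - {"hand": 0,"offset": [9.9,-4.4,-12.1],"angular": [0,0,0]}
    - {"hand": 0,"offset": [11.6,-4.3,-14.4],"angular": [0,0,0]}
    - {"hand": 0,"offset": [11.6,-4.3,-14.4],"angular": [0,0,0]}

```text
time: 2.7
tool_pos: [0.5436, 0.0825, 0.1848]
tcp_rot: [-0.106, 2.533, 0.035]
wrist_force: [0.1, 0.7, -0.1]
width: -0.001
```

```bash
python3 st.py w2
```

```text
2.7 [0.54358182 0.08247269 0.18483193] zaxis [ 0.568  0.049 -0.822] yaxis [-0.084  0.996  0.001] F [ 0.1  0.7 -0.1] [ 0.12 -0.29  2.36 -0.04  0.47 -1.51] w -0.0008339382721057356
tcp in glass [ 0.0422  0.0041 -0.0041]
[[252.16847916 254.04816421]
 [246.34977212 189.9910595 ]] [[213.43732193 197.60840677]
 [216.14223474 202.76737706]]
```

View pics/w2.png

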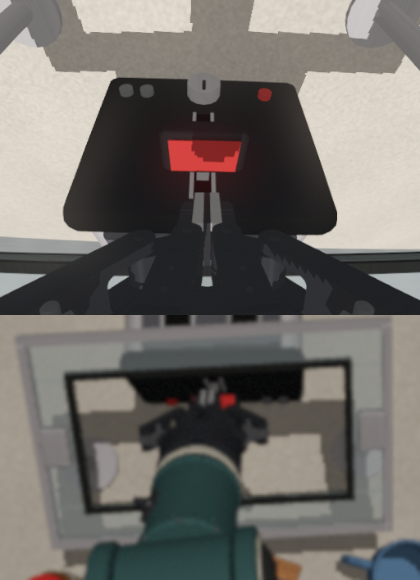

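The tips are over the paddle and inside the hatch. The red inlay is at full-frame (249,189) against a predicted (246,190). I'll press straight down.

drive_tool:
  deltas:
    - {"hand": 0,"offset": [0,0,-1.5],"angular": [0,0,0]}
    - {"hand": 0,"offset": [0,0,-2.5],"angular": [0,0,0]}
    - {"hand": 0,"offset": [0,0,-3.5],"angular": [0,0,0]}
    - {"hand": 0,"offset": [0,0,-4.5],"angular": [0,0,0]}
    - {"hand": 0,"offset": [0,0,-5.5],"angular": [0,0,0]}
    - {"hand": 0,"offset": [0,0,-6.2],"angular": [0,0,0]}
    - {"hand": 0,"offset": [0,0,-6.2],"angular": [0,0,0]}

```text
time: 3.68
tool_pos: [0.5439, 0.08, 0.1243]
tcp_rot: [-0.101, 2.53, 0.033]
wrist_force: [-1.5, 0.8, 3.9]
width: 0.001
```

```bash
python3 st.py
```

```text
3.675 [0.54391448 0.0799733  0.12428342] zaxis [ 0.571  0.047 -0.82 ] yaxis [-0.08   0.997  0.001] F [-1.5  0.8  3.9] [ 0.11 -0.19  2.42 -0.06  0.31 -1.49] w 0.0005875364325027649
tcp in glass [ 0.0076  0.0016 -0.0538]
```

drive_tool:
  deltas:
    - {"hand": 0,"offset": [0,0,-0.4],"angular": [0,0,0]}
    - {"hand": 0,"offset": [0,0,-0.7],"angular": [0,0,0]}
    - {"hand": 0,"offset": [0,0,-0.9],"angular": [0,0,0]}
    - {"hand": 0,"offset": [0,0,-0.9],"angular": [0,0,0]}

```text
time: 4.18
tool_pos: [0.5441, 0.0802, 0.1156]
tcp_rot: [-0.102, 2.53, 0.034]
wrist_force: [-0.2, -0.2, -0.8]
width: 0.0
```

drive_tool:
  deltas:
    - {"hand": 0,"offset": [0,0,-0.2],"angular": [0,0,0]}
    - {"hand": 0,"offset": [0,0,-0.4],"angular": [0,0,0]}
    - {"hand": 0,"offset": [0,0,-0.4],"angular": [0,0,0]}

```text
time: 4.55
tool_pos: [0.545, 0.0803, 0.114]
tcp_rot: [-0.102, 2.527, 0.034]
wrist_force: [-15.1, -1.0, 18.2]
width: -0.001
```

```bash
python3 st.py
```

```text
4.55 [0.54499339 0.08029251 0.11397443] zaxis [ 0.573  0.047 -0.818] yaxis [-0.081  0.997  0.001] F [-15.1  -1.   18.2] [ 0.11 -0.17  2.43 -0.06  0.28 -1.48] w -0.0014243452223931521
tcp in glass [ 0.0026  0.0018 -0.0629]
```

The lever is against its stop, with 18 N at the expected height. I'll retract along the normal.

drive_tool:
  deltas:
    - {"hand": 0,"offset": [0,0,0.4],"angular": [0,0,0]}
    - {"hand": 0,"offset": [0,0,1.5],"angular": [0,0,0]}
    - {"hand": 0,"offset": [-1.1,-0.1,3.1],"angular": [0,0,0]}
    - {"hand": 0,"offset": [-3.4,-0.3,6.4],"angular": [0,0,0]}
    - {"hand": 0,"offset": [-5.7,-0.5,9.7],"angular": [0,0,0]}
    - {"hand": 0,"offset": [-8.6,-0.7,13.8],"angular": [0,0,0]}
    - {"hand": 0,"offset": [-11.4,-0.9,17.9],"angular": [0,0,0]}
    - {"hand": 0,"offset": [-13,-0.9,22,0],"angular": [0,0,0]}

```text
invalid input
```

drive_tool:
  deltas:
    - {"hand": 0,"offset": [0,0,0.4],"angular": [0,0,0]}
    - {"hand": 0,"offset": [0,0,1.5],"angular": [0,0,0]}
    - {"hand": 0,"offset": [-1.1,-0.1,3.1],"angular": [0,0,0]}
    - {"hand": 0,"offset": [-3.4,-0.3,6.4],"angular": [0,0,0]}
    - {"hand": 0,"offset": [-5.7,-0.5,9.7],"angular": [0,0,0]}
    - {"hand": 0,"offset": [-8.6,-0.7,13.8],"angular": [0,0,0]}
    - {"hand": 0,"offset": [-11.4,-0.9,17.9],"angular": [0,0,0]}
    - {"hand": 0,"offset": [-12,-0.9,20],"angular": [0,0,0]}

```text
time: 5.55
tool_pos: [0.4241, 0.0713, 0.3165]
tcp_rot: [-0.101, 2.522, 0.034]
wrist_force: [-0.2, 0.6, 0.2]
width: -0.0
```

drive_tool:
  deltas:
    - {"hand": 0,"offset": [0,0,0],"angular": [0,0,0]}
    - {"hand": 0,"offset": [0,0,0],"angular": [0,0,0]}
    - {"hand": 0,"offset": [0,0,0],"angular": [0,0,0]}

```text
time: 5.92
tool_pos: [0.424, 0.0711, 0.3097]
tcp_rot: [-0.102, 2.532, 0.033]
wrist_force: [-0.2, -0.0, -0.7]
width: -0.004
```

```bash
python3 st.py w3; python3 -c "
from h import *
print(proj(bot.read_camera('wrist'),[[.538,.079,.15],[.538,.079,.11]])/1.219)"
```

```text
5.925 [0.42396207 0.07109188 0.30972108] zaxis [ 0.569  0.047 -0.821] yaxis [-0.08   0.997  0.001] F [-0.2 -0.  -0.7] [ 0.13 -0.71  2.36 -0.04  0.89 -1.51] w -0.0035109808092371668
tcp in glass [0.0154 0.0024 0.1671]
[[252.16457272 254.09690037]
 [250.65603656 171.60880658]] [[210.31124855 244.97436402]
 [216.14223474 202.76737706]]
[[205.61759389 140.34364305]
 [205.64337708 118.99481996]]
```

View pics/w3.png

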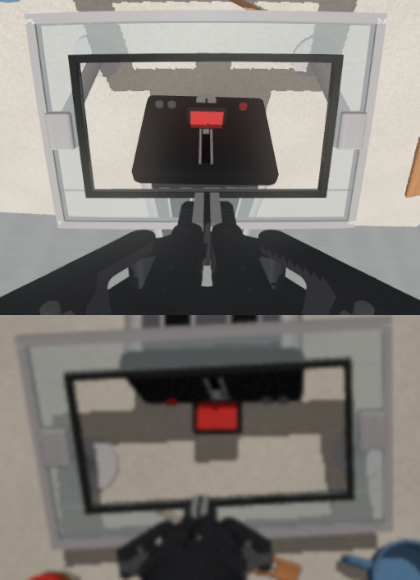

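The inlay is at crop (207,118). The prediction is (206,119) for lever down and (206,140) for lever up, so it has caught.

```bash
python3 -c "
from workcell import bot
print(bot.finish_job())"
```

```text
the job is handed in; nothing more can be done
None
```

I started the toaster: the lever was pressed to its stop, caught, and stayed down after the hand came out. The job is handed in at about 6 s of the 40 s limit.

- **Locating:** I fitted the hatch and the paddle from the scene and top views, with residuals up to about 2 pixels. The wrist camera then agreed with the paddle position to about 2 mm.
- **Press:** I went in along the hatch normal with the fingers shut and pressed straight down. At the stop the wrist force was about 18 N up and 15 N towards the robot. I took that as friction or stop reaction and did not look into it further.
- **Lever check:** After retracting, the wrist picture shows the paddle within 1 to 2 pixels of its lever-down position, about 22 pixels from where it would be if up. The wrist force was back to about zero.
- **Bystanders and glass:** I did not re-measure the jar, mug and tongs. In the last top view the tongs and mug were partly in frame, with no sign of being disturbed, and the jar was barely visible. No force reading suggested contact with the glass.
- **Other:** One retract call was refused because I mistyped a row, so nothing moved. I resent it corrected.

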